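# Break the lid stay and shut the gauge chest

## Robot

A 7-joint arm with a two-finger parallel gripper is mounted at the origin on the work surface. World frame = base frame: x ahead of the robot, y to its left, z up, the work surface at z = 0. Lengths are in m, angles in rad, forces in N, time in s.
With the tool pointing down it reaches from about 0.425 to 0.925 m from the base axis. Payload 6.8 kg.
Tool frame: the origin (TCP) lies midway between the tips of the shut fingers; the grasp point (between the pads) lies 19 mm behind it; z points along the fingers, y is the line along which they close (so a half turn about z gives the same grasp; the last joint's range is limited). The gripper opens to 85 mm and grips with 20 to 120 N. Pads are 22 mm wide; open, the fingers measure 114 mm over their backs; the gripper's body (76 mm by 85 mm) begins 54 mm behind the grasp point. The pads swing forward as they close: fully open they stand 13 mm farther back than shut.
Start: joints at [-1.441, 0.477, 0.022, 1.555, -0.011, 1.109, -0.083], TCP at [0.159, 0.656, 0.231] pointing down, gripper open.
Joint ranges: [-2.96, 2.96], [-0.34, 2.1], [-1.41, 1.46], [0.24, 2.44], [-1.37, 4.51], [0.17, 1.92], [-2.96, 2.96]. Speed limits (rad/s): [2.39, 2.39, 3.14, 3.14, 3.14, 3.14, 3.14].

## Interface

Orientations are given as a rotation vector (axis times angle).
In Python, from bench import arm gives the robot as it stands.
- The arm moves only by the shell command python3 -m jog 'ROWS' [FORCE]. ROWS is JSON, a list of rows, each an object with "grip": the closure, from -1 (fully open) to 1 (shut), so that 0 is half open; "delta_pos": the shift along the tool's x, y, z in mm, a list of three; "turn": the turn, a rotation vector about the tool's x, y, z in degrees, a list of three. A call has 1 to 8 rows; each row shifts and turns the commanded pose from where the row before left it, along the tool's axes as they then stand; what a row does not reach is not made up. A row lasts 1/8 s, in which the tool goes at most 62.5 mm and 10.7 degrees, less where a joint would pass 70% of its speed; a pose out of reach is approached as far as the arm can. A call is refused whole if a number of a shift passes 62.5 or a number of a turn 10.7, either way. A call with a gripper value outside its range is refused whole. The fingers move at their own pace and stop on an object; FORCE is the grip in N (left out, the last holds). Time passes only in rows, so rows that do not move let the fingers close. It gives the time, the measured TCP pose, the force, the opening and the grip force at its end, in the units of the state.
- arm.state(): the state, without advancing time (a new reading comes with each control period).
- arm.get_image(name): name is "scene" or "top" or "wrist"; returns a dict with "image" (420x560x3 uint8, red, green, blue), "range_z" (420x560 float32, m along the optical axis (not along the pixel's ray), 0 where there is no reading), "intrinsics" (3x3 intrinsics, pixels), "R" (3x3) and "t" (3): a world point X has camera coordinates R X + t; the wrist camera has in their place "hand_eye" (4x4, takes a point from camera to tool coordinates, whose origin is the TCP and whose axes are the flange's). Camera axes: x right, y down, z forward; pixel columns grow to the right and rows downward; lengths in m; the calibration is good to about 2 mm. A picture is of the moment at which its call begins: read the wrist's pose just before it.
- arm.close_job(): hands the job in; it is judged then, once.
Trained networks look in the newest picture that a camera, given by its name, has taken for a name from the list of things; names that differ only in an ending like _2 or _b are one class to them, and where a whole thing is asked for, a point or a joint stands for the part that bears it (a point fixed in the world has none). Each returns a list of dicts, best first, with "conf" (0 to 1); they miss things now and then, are a little off and sometimes report something else, mostly with a low value. They report only what shows in the picture. A call takes as long as a camera call.
- arm.recognise(label, camera): "rect" ([left, top, right, bottom] in pixels, round what is visible of it).
The state is a dict: "time": time; "joints": joint angles; "qd": joint speeds; "tau": joint torques, N m; "eef_pos": TCP position; "tcp_rot": TCP orientation; "force": force on the tool from outside, world axes, zero at the start; "ft_torque": the same for the moment, N m; "finger_gap": opening from 0.0 (shut) to 1.0 (fully open); "gripper_force": force on a finger pad.
Only numpy, scipy, OpenCV 4.12 (cv2) and the standard library are available. Lean on these libraries where they do the work, as an engineer would, in place of code of your own. Each camera call takes 0.05 s, during which the arm holds its last target. There are 200 camera calls.

## Task

The lid of the steel gauge chest is held up by a jointed stay that is locked just past straight. Press the stay's knuckle down to break the lock while the lid is still up, then lower the lid gently, never letting it fall, until it is fully shut. Let go of it, and leave the other things on the bench where they are.

Things in the scene. Friction and masses are not known exactly. Their poses are not given: they have to be found in the camera images.
- chest: Grey sheet-steel gauge chest fixed to the bench, 205 mm (its x) by 180 mm (its y), rim 100 mm high. Origin: centre of its underside. Its +x side carries the lid hinge, its -x side is the opening side; the stay is on the outside of its +y end. z is up.
- hinge (a point): Middle of the lid's hinge line, on the chest's +x rim, 100 mm above the bench. The hinge line runs along the chest's y.
- handle (a point): Middle of the lid's handle: a round steel bar 12 mm thick and 110 mm long, parallel to the hinge, 250 mm from it, held 45 mm beyond the lid's free edge by two 8 mm brackets 100 mm apart. It is at the top of the raised lid (about 345 mm up); with the lid shut it is level with the rim, 45 mm out from the chest's -x wall.
- knuckle_boss (a point): Middle of the knuckle's boss: a dark steel stub, 20 mm across and 30 mm long, standing out along the chest's +y from the stay's knuckle, where its two links meet. Locked, it is about 27 mm above the rim. It breaks by moving down and towards the hinge (chest +x), in a circle about stay_foot; about 5 N downward starts it, and it stays where it is left just past the break.
- stay_foot (a point): Pivot of the stay's lower link on the chest's +y end, 12 mm below the rim; this point is shifted along y to the middle of the boss's length. The lower link is 62 mm long, the upper 110 mm, both flat bars 14 mm deep.
- lid (a joint): Lid angle in rad: 0 is shut, about 1.35 held up by the locked stay; its plate is 6 mm thick and reaches 205 mm from the hinge; it weighs about 0.7 kg. With the stay broken, hinge friction still holds it while nearly upright (above about 1.2), but lower down it is too heavy for the friction and falls unless held.
- knuckle (a joint): Fold of the stay in rad: 0 is locked against its stop, 0.25 is dead straight, more is broken and folding; about 2.4 with the lid shut. At 0.45 to 0.8 the lock is well broken and the lid has hardly sunk. Locked, it does not let the lid go down.
- spray_can: Upright can, 60 mm across, 150 mm tall, behind the hinge side of the chest. Origin: centre of its underside. To be left alone.
- copper_block: Loose copper block 90 x 35 x 35 mm, on the bench on the opening side. Origin: centre of its underside. To be left alone.
- wrench: Open spanner 170 mm long, lying on the bench beyond the stay end of the chest. To be left alone.
- sleeve: Steel spacer sleeve, 56 mm outside, 45 mm high, standing on the bench on the opening side. Origin: centre of its underside. To be left alone.

How it is judged:
By the outcome, as a careful person would: the job done as asked, in the order asked, and still so for the second after the job is handed in, with the robot touching nothing.
It also fails if it takes over 53 s, if anything falls off the work surface, if the arm or the gripper's body presses on something with over 40 N, if the wrist force passes 120 N, or if a joint passes its speed limit or range.

## Working session

There is one attempt and no reset: what is moved stays moved. The work goes in short steps, Python scripts to look and compute and a shell command to move; the robot and the scene stay as the last step left them, time stands still between calls to the robot, and variables do not carry over. Pictures are saved under pics/ and viewed, at most 10 in all, crops included, and the job is handed in when it is done.

```bash
ls; mkdir -p pics
cat > h.py <<'E'
import numpy as np, cv2
from bench import arm
def shot(n):
    d=arm.get_image(n); return d
def world(d,u,v,z=None):
    K=d["intrinsics"]; z=d["range_z"][int(v),int(u)] if z is None else z
    return d["R"].T@(np.linalg.inv(K)@np.array([u,v,1.])*z-d["t"])
E
python3 - <<'E'
from h import *
np.set_printoptions(precision=3,suppress=True)
print(arm.state())
for c in("scene","top"):
    d=shot(c); cv2.imwrite(f"pics/{c}.png",d["image"][...,::-1]); np.savez(f"{c}.npz",**d)
    for l in("chest","handle","knuckle_boss","lid","spray_can","copper_block","wrench","sleeve"):
        for r in arm.recognise(l,c)[:2]:
            b=r["rect"]; u,v=(b[0]+b[2])/2,(b[1]+b[3])/2
            print(c,l,round(r["conf"],2),np.round(b),world(d,u,v))
E
```

```text
pics
{'time': 0.0, 'joints': array([-1.441,  0.478,  0.022,  1.556, -0.011,  1.109, -0.083]), 'qd': array([ 0.002, -0.001,  0.001, -0.   ,  0.   , -0.   ,  0.001]), 'tau': array([  0.   , -59.645,   1.608, -28.12 ,   0.012,   0.009,  -0.   ]), 'eef_pos': array([0.159, 0.655, 0.23 ]), 'tcp_rot': array([-0.373, -3.119,  0.003]), 'force': array([ 0.477,  0.272, -0.584]), 'ft_torque': array([ 0.014, -0.002, -0.037]), 'gripper_force': 0.0, 'finger_gap': 0.996175970819813}
scene chest 0.91 [238. 127. 327. 286.] [ 0.506 -0.104  0.074]
scene knuckle_boss 0.74 [240. 186. 258. 253.] [ 0.602 -0.138  0.052]
scene lid 0.88 [236. 130. 309. 207.] [ 0.545 -0.092  0.228]
scene copper_block 0.88 [327. 295. 357. 335.] [0.612 0.263 0.035]
scene wrench 0.75 [187. 244. 208. 287.] [ 0.791 -0.112  0.002]
scene sleeve 0.71 [267. 318. 290. 349.] [ 0.742  0.191 -0.003]
top chest 0.89 [239. 181. 341. 277.] [ 0.572 -0.032  0.034]
top handle 0.61 [306. 194. 341. 276.] [ 0.544 -0.098  0.253]
top knuckle_boss 0.62 [275. 182. 337. 208.] [ 0.673 -0.078 -0.001]
top lid 0.6 [305. 198. 339. 277.] [ 0.538 -0.094  0.26 ]
top spray_can 0.57 [352. 235. 383. 259.] [ 0.524 -0.221  0.152]
top copper_block 0.77 [172. 204. 209. 227.] [0.602 0.242 0.038]
top copper_block 0.29 [292. 145. 353. 169.] [ 0.782 -0.123  0.008]
top wrench 0.79 [296. 142. 354. 173.] [ 0.781 -0.128  0.01 ]
top wrench 0.53 [305. 195. 336. 275.] [ 0.54  -0.087  0.301]
top sleeve 0.6 [196. 156. 221. 176.] [ 0.75   0.204 -0.001]
```

View images.

Run:
```python
import cv2
a=cv2.imread("pics/scene.png")[110:360,170:400]; b=cv2.imread("pics/top.png")[130:300,160:400]
cv2.imwrite("pics/s2.png",cv2.resize(a,(552,600),interpolation=2)); cv2.imwrite("pics/t2.png",cv2.resize(b,(800,566),interpolation=2))
```

```text
(no output)
```

View pics/s2.png

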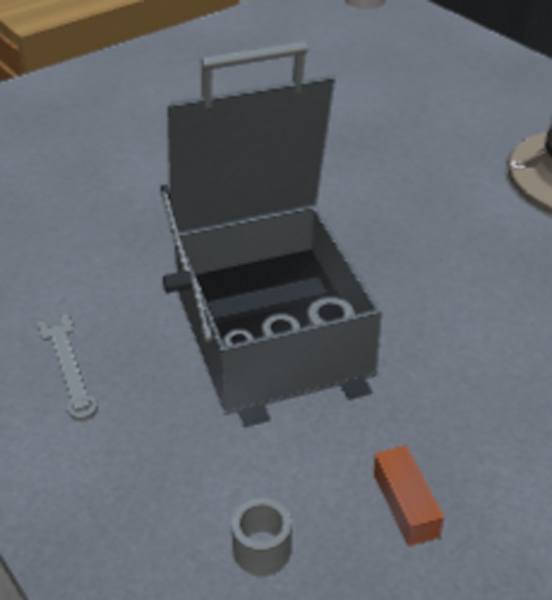

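View pics/t2.png

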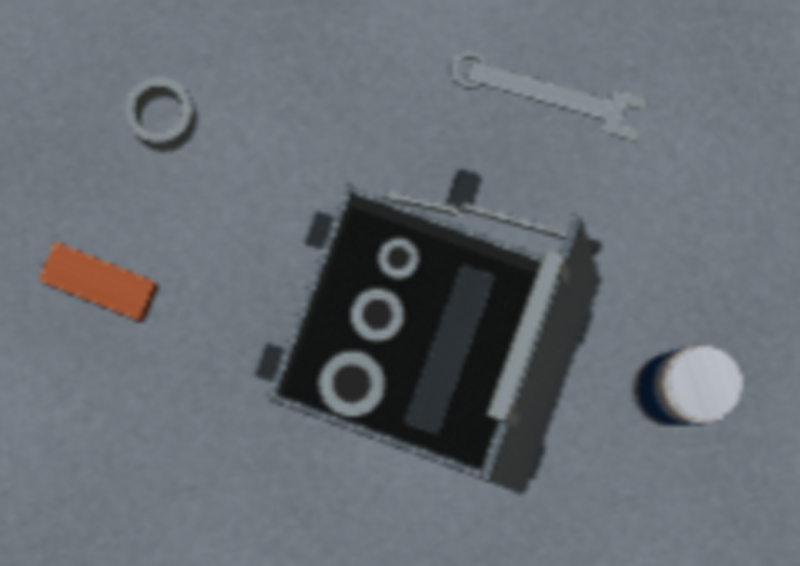

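Run:
```python
from h import *
np.set_printoptions(precision=4,suppress=True)
T=dict(np.load("top.npz"));S=dict(np.load("scene.npz"))
def ray(d,u,v):
    r=d["R"].T@(np.linalg.inv(d["intrinsics"])@[u,v,1.]); return -d["R"].T@d["t"],r
def atz(d,u,v,z):
    c,r=ray(d,u,v); return c+r*(z-c[2])/r[2]
C=[atz(T,*p,.1) for p in((265,187),(241.6,249.1),(306,271.6))]
print(C,np.linalg.norm(C[0]-C[1]),np.linalg.norm(C[1]-C[2]))
def tri(p,q):
    (a,r),(b,s)=ray(T,*p),ray(S,*q)
    x=np.linalg.lstsq(np.c_[r,-s],b-a,rcond=None)[0]; P,Q=a+r*x[0],b+s*x[1]; return (P+Q)/2,np.linalg.norm(P-Q)
print("boss",tri((299.5,186),(243.7,227.5)))
print("h1",tri((328,206.5),(255.4,136.2)),"h2",tri((309,254.5),(297,130.4)))
print("cams",ray(T,0,0)[0],ray(S,0,0)[0])
for n,d,(u,v) in(("bossT",T,(299,186)),("bossS",S,(243,227))): print(n,world(d,u,v), d["range_z"][v-2:v+3,u-2:u+3])
# point cloud of inside front rim/lid plane from top depth: lid normal
d=S; v,u=np.mgrid[150:195,246:298]; z=d["range_z"][v,u]; P=np.array([world(d,a,b) for a,b in zip(u.ravel()[::7],v.ravel()[::7])])
c=np.median(P,0); P=P[np.linalg.norm(P-c,axis=1)<.11]; 
for _ in range(4):
    c=P.mean(0); n=np.linalg.svd(P-c)[2][2]; P=P[abs((P-c)@n)<.006]
print("lid",c,n,len(P),"angle",np.arctan2(np.hypot(n[0],n[1]),abs(n[2])))
```

```text
[array([0.6768, 0.0391, 0.1   ]), array([0.5123, 0.0955, 0.1   ]), array([ 0.4585, -0.0725,  0.1   ])] 0.17390309249795557 0.17643253208523257
boss (array([ 0.6761, -0.0486,  0.1226]), np.float64(0.005044029405323494))
h1 (array([ 0.5963, -0.0945,  0.3413]), np.float64(0.006398225718271504)) h2 (array([ 0.4957, -0.0569,  0.3398]), np.float64(0.0038794059917819446))
cams [0.4741 0.0294 1.3243] [1.0623 0.6344 0.8027]
bossT [ 0.6756 -0.048   0.1368] [[1.2059 1.2017 1.2022 1.2051 1.2062]
 [1.2107 1.208  1.2046 1.2065 1.2042]
 [1.2063 1.2035 1.203  1.1978 1.206 ]
 [1.2037 1.2037 1.2018 1.2034 1.2075]
 [1.2011 1.1984 1.1996 1.1988 1.2042]]
bossS [ 0.681  -0.0382  0.1337] [[1.0188 1.0197 1.0173 1.0172 1.0195]
 [1.0149 1.0164 1.0174 1.0186 1.0163]
 [1.0168 1.0166 1.015  1.0177 1.0195]
 [1.0149 1.0116 1.0167 1.0153 1.0181]
 [1.0159 1.0183 1.0178 1.0172 1.0166]]
lid [ 0.5468 -0.0969  0.216 ] [ 0.3171  0.9234 -0.2162] 325 angle 1.352853946258871
```

The overhead and scene views agree. The handle is at about (.546, -.076, .343), the boss at (.676, -.048, .127), the hinge at (.528, -.127, .1), and the opening direction is (.325, .946). Next I move over towards the boss with the fingers shut.

```bash
python3 -m jog '[{"grip":1,"delta_pos":[-20,-15,-5],"turn":[0,0,0]},{"grip":1,"delta_pos":[-41,-31,-6],"turn":[0,0,0]},{"grip":1,"delta_pos":[-41,-31,-6],"turn":[0,0,0]},{"grip":1,"delta_pos":[-41,-31,-6],"turn":[0,0,0]},{"grip":1,"delta_pos":[-41,-31,-6],"turn":[0,0,0]},{"grip":1,"delta_pos":[-41,-31,-6],"turn":[0,0,0]},{"grip":1,"delta_pos":[-41,-31,-6],"turn":[0,0,0]},{"grip":1,"delta_pos":[-41,-31,-6],"turn":[0,0,0]}]'
python3 -m jog '[{"grip":1,"delta_pos":[-41,-31,-6],"turn":[0,0,0]},{"grip":1,"delta_pos":[-41,-31,-6],"turn":[0,0,0]},{"grip":1,"delta_pos":[-41,-31,-6],"turn":[0,0,0]},{"grip":1,"delta_pos":[-41,-31,-6],"turn":[0,0,0]},{"grip":1,"delta_pos":[-41,-31,-6],"turn":[0,0,0]},{"grip":1,"delta_pos":[-41,-31,-6],"turn":[0,0,0]},{"grip":1,"delta_pos":[-20,-15,0],"turn":[0,0,5.4]},{"grip":1,"delta_pos":[0,0,0],"turn":[0,0,0]}]'
cat >> h.py <<'E'
from scipy.spatial.transform import Rotation as Ro
np.set_printoptions(precision=4,suppress=True)
def to(target,yaw=True):
    "tool-frame shift (mm) to put TCP at target; turn (deg) to point down with tool y along d"
    s=arm.state(); R=Ro.from_rotvec(s["tcp_rot"]); D=np.array([.325,.946,0])/np.hypot(.325,.946)
    G=np.c_[np.cross(D,[0,0,-1]),D,[0,0,-1]]
    print("t",s["time"],"at",s["eef_pos"],"d",1e3*R.inv().apply(np.array(target)-s["eef_pos"]),"turn",np.degrees((R.inv()*Ro.from_matrix(G)).as_rotvec()),"F",s["force"],"gap",s["finger_gap"])
E
python3 - <<'E'
from h import *
to([.680,-.049,.20])
s=arm.state(); d=arm.get_image("wrist"); cv2.imwrite("pics/w1.png",d["image"][...,::-1])
R=Ro.from_rotvec(s["tcp_rot"]).as_matrix(); H=d["hand_eye"]
for l in("knuckle_boss","handle"):
  for r in arm.recognise(l,"wrist")[:2]:
    b=r["rect"];u,v=int((b[0]+b[2])/2),int((b[1]+b[3])/2); z=np.median(d["range_z"][v-2:v+3,u-2:u+3])
    p=np.linalg.inv(d["intrinsics"])@[u,v,1.]*z; print(l,r["conf"],np.round(b),R@(H[:3,:3]@p+H[:3,3])+s["eef_pos"])
E
```

```text
time: 1.9
eef_pos: [0.4042, 0.3551, 0.279]
tcp_rot: [0.375, 3.119, 0.001]
force: [0.6, 0.5, -0.5]
finger_gap: 0.001
gripper_force: 0.0
time: 2.9
eef_pos: [0.6143, 0.096, 0.3146]
tcp_rot: [0.528, 3.096, -0.002]
force: [-0.4, -0.1, -0.1]
finger_gap: 0.001
gripper_force: 0.0
t 2.9 at [0.6143 0.096  0.3146] d [-109.922  -114.8814  114.782 ] turn [-0.0561  0.0466 -0.4018] F [-0.3698 -0.0596 -0.1392] gap 0.0007466119153822776
knuckle_boss 0.71 [ 70. 239. 238. 281.] [ 0.6501 -0.0764  0.1398]
knuckle_boss 0.22 [144. 285. 239. 308.] [ 0.7825 -0.1267  0.0083]
handle 0.81 [  0.  87. 103. 364.] [ 0.5642 -0.1099  0.2031]
```

View pics/w1.png

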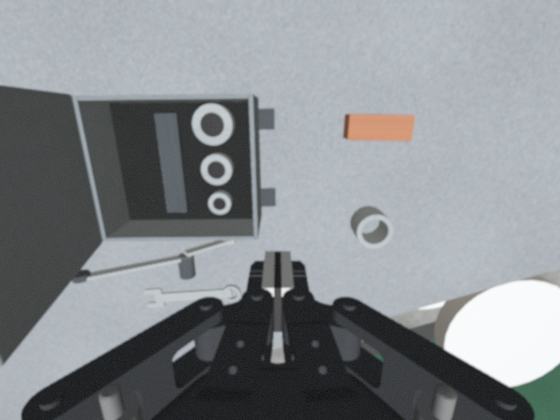

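The wrist view shows the boss at about (187, 267), hanging below the stay line and clear of the wrench. I measure it there.

Run:
```python
from h import *
s=arm.state(); d=arm.get_image("wrist")
R=Ro.from_rotvec(s["tcp_rot"]).as_matrix(); H=d["hand_eye"]
for u,v in((187,260),(187,266),(187,272),(183,268),(192,268)):
    z=np.median(d["range_z"][v-1:v+2,u-1:u+2]); p=np.linalg.inv(d["intrinsics"])@[u,v,1.]*z; print(u,v,R@(H[:3,:3]@p+H[:3,3])+s["eef_pos"])
```

```text
187 260 [ 0.6658 -0.0356  0.1324]
187 266 [ 0.673  -0.0385  0.1333]
187 272 [ 0.6804 -0.0417  0.1339]
183 268 [ 0.6723 -0.0423  0.1373]
192 268 [ 0.7344 -0.0984  0.0014]
```

```bash
python3 -m jog '[{"grip":1,"delta_pos":[-20,-20,5],"turn":[0,0,0]},{"grip":1,"delta_pos":[-30,-30,15],"turn":[0,0,0]},{"grip":1,"delta_pos":[-30,-30,20],"turn":[0,0,0]},{"grip":1,"delta_pos":[-30,-31,30],"turn":[0,0,0]},{"grip":1,"delta_pos":[0,0,40],"turn":[0,0,0]},{"grip":1,"delta_pos":[0,0,30],"turn":[0,0,0]},{"grip":1,"delta_pos":[0,0,0],"turn":[0,0,0]}]'
python3 - <<'E'
from h import *
to([.679,-.046,.137])
d=arm.get_image("scene"); cv2.imwrite("pics/s3.png",cv2.resize(d["image"][60:300,170:400,::-1],(575,600),interpolation=2))
E
```

```text
time: 3.98
eef_pos: [0.6796, -0.0389, 0.1718]
tcp_rot: [-0.515, -3.094, 0.0]
force: [1.0, 0.4, 1.0]
finger_gap: -0.001
gripper_force: 0.0
t 3.975 at [ 0.6796 -0.0389  0.1718] d [-1.9172 -6.8904 34.7978] turn [-0.066  -0.3076  0.0736] F [0.9545 0.419  0.9807] gap -0.0007213477865037117
```

View pics/s3.png

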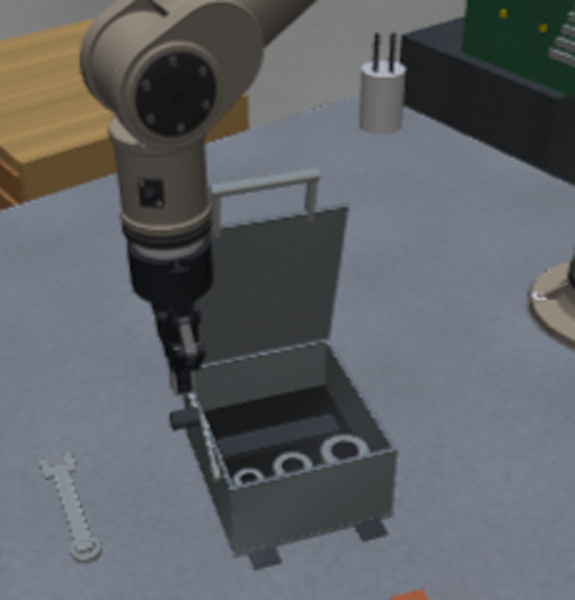

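The scene view shows the shut fingertips just above the boss, at about (182, 385) over (185, 418), with the arm well clear of the handle. I press down.

```bash
python3 -m jog '[{"grip":1,"delta_pos":[-2,-5,15],"turn":[0,0,0]},{"grip":1,"delta_pos":[0,0,12],"turn":[0,0,0]},{"grip":1,"delta_pos":[0,0,5],"turn":[0,0,0]},{"grip":1,"delta_pos":[0,0,3],"turn":[0,0,0]},{"grip":1,"delta_pos":[0,0,3],"turn":[0,0,0]},{"grip":1,"delta_pos":[0,0,0],"turn":[0,0,0]}]'
```

```text
time: 4.78
eef_pos: [0.6821, -0.0462, 0.1366]
tcp_rot: [0.52, 3.098, -0.0]
force: [0.2, -0.8, 0.8]
finger_gap: -0.001
gripper_force: 0.3
```

```bash
python3 -m jog '[{"grip":1,"delta_pos":[0,-1,3],"turn":[0,0,0]},{"grip":1,"delta_pos":[0,-2,3],"turn":[0,0,0]},{"grip":1,"delta_pos":[0,-2,3],"turn":[0,0,0]},{"grip":1,"delta_pos":[0,0,0],"turn":[0,0,0]}]'
python3 -m jog '[{"grip":1,"delta_pos":[0,-2,4],"turn":[0,0,0]},{"grip":1,"delta_pos":[0,-2,4],"turn":[0,0,0]},{"grip":1,"delta_pos":[0,0,0],"turn":[0,0,0]}]'
```

```text
time: 5.28
eef_pos: [0.6803, -0.0521, 0.1277]
tcp_rot: [0.521, 3.097, -0.002]
force: [-1.5, -1.2, 1.6]
finger_gap: -0.0
gripper_force: 1.3
time: 5.65
eef_pos: [0.6793, -0.0549, 0.1194]
tcp_rot: [0.52, 3.097, -0.0]
force: [-0.7, -2.2, 1.9]
finger_gap: 0.001
gripper_force: 1.3
```

Run:
```python
from h import *
to([.67,-.06,.114])
d=arm.get_image("scene"); cv2.imwrite("pics/s4.png",cv2.resize(d["image"][160:270,200:340,::-1],(763,600),interpolation=2))
```

```text
t 5.65 at [ 0.6793 -0.0549  0.1194] d [ 7.1864 -7.8273  5.4032] turn [-0.0034  0.0516 -0.097 ] F [-0.7319 -2.1682  1.9477] gap 0.0011457302995618289
```

View pics/s4.png

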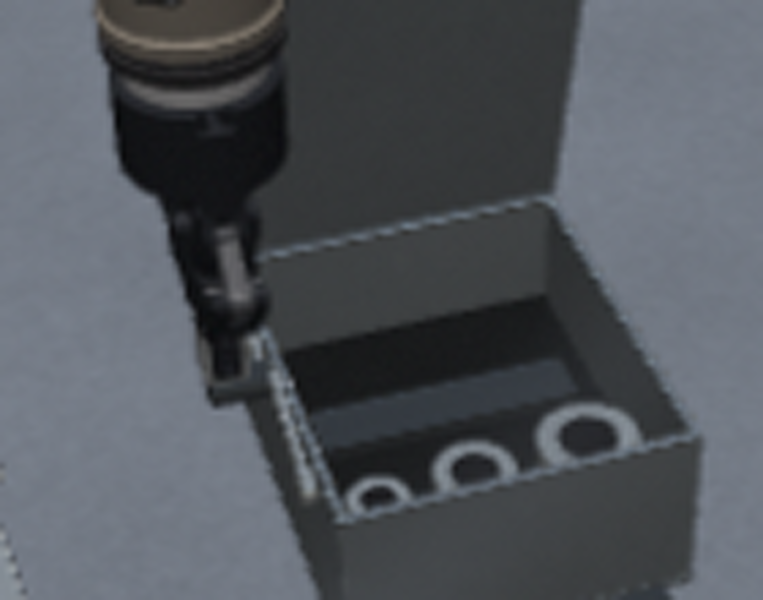

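The fingertip sits on the boss at about (235, 388), and the boss has sunk about 17 mm. I press slightly further, then lift.

```bash
python3 -m jog '[{"grip":1,"delta_pos":[0,-1,3],"turn":[0,0,0]},{"grip":1,"delta_pos":[0,-1,3],"turn":[0,0,0]},{"grip":1,"delta_pos":[0,0,0],"turn":[0,0,0]}]'
python3 -m jog '[{"grip":1,"delta_pos":[0,0,-15],"turn":[0,0,0]},{"grip":1,"delta_pos":[0,5,-40],"turn":[0,0,0]},{"grip":1,"delta_pos":[0,30,-50],"turn":[0,0,0]},{"grip":1,"delta_pos":[0,50,-35],"turn":[0,0,0]},{"grip":0.2,"delta_pos":[0,50,-30],"turn":[0,0,0]},{"grip":0.2,"delta_pos":[0,30,-30],"turn":[0,0,0]},{"grip":0.2,"delta_pos":[0,0,0],"turn":[0,0,0]}]'
python3 - <<'E'
from h import *
s=arm.state();print(s["eef_pos"])
d=arm.get_image("scene"); np.savez("s5.npz",**d); cv2.imwrite("pics/s5.png",cv2.resize(d["image"][110:270,200:360,::-1],(600,600),interpolation=2))
v,u=np.mgrid[160:195,250:296]; P=np.array([world(d,a,b) for a,b in zip(u.ravel()[::5],v.ravel()[::5])])
c=np.median(P,0); P=P[np.linalg.norm(P-c,axis=1)<.11]
for _ in range(4):
    c=P.mean(0); n=np.linalg.svd(P-c)[2][2]; P=P[abs((P-c)@n)<.006]
print("lid",c,n,len(P),"angle",np.arctan2(np.hypot(n[0],n[1]),abs(n[2])))
E
```

```text
time: 6.08
eef_pos: [0.6786, -0.0563, 0.1134]
tcp_rot: [0.519, 3.098, 0.0]
force: [-0.9, -1.4, 2.6]
finger_gap: -0.001
gripper_force: 1.4
time: 6.95
eef_pos: [0.7333, 0.1053, 0.3165]
tcp_rot: [0.508, 3.096, 0.007]
force: [-0.3, -1.0, 0.9]
finger_gap: 0.401
gripper_force: 0.0
[0.7333 0.1053 0.3165]
lid [ 0.5237 -0.0883  0.2025] [ 0.3062  0.9184 -0.2504] 179 angle 1.317658267322957
```

View pics/s5.png

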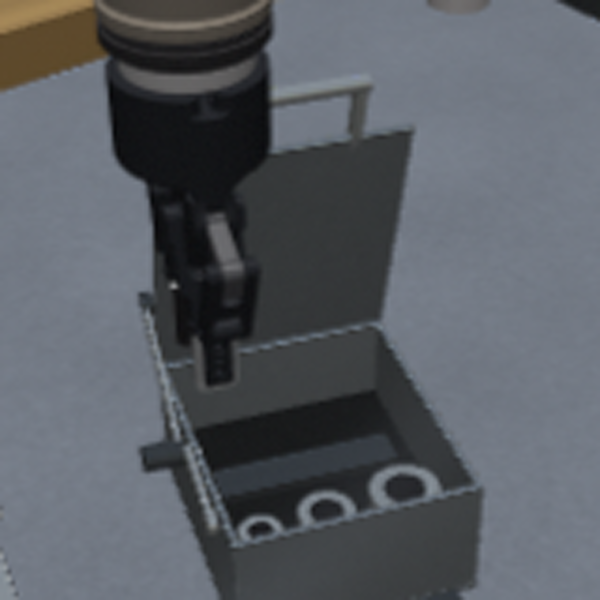

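Run:
```python
from h import *
to([.548,-.068,.43])
d=np.load("s5.npz"); d=dict(d)
for u,v in((240,232),(242,231),(244,231)): print(world(d,u,v))
```

```text
t 7.0 at [0.7323 0.1022 0.3146] d [ 119.4383 -220.3465 -115.9669] turn [0.1091 0.0666 0.1358] F [ 0.3415 -0.5744 -0.4236] gap 0.4000723953406353
[ 0.6831 -0.0527  0.1075]
[ 0.6781 -0.0505  0.1098]
[ 0.6731 -0.0489  0.1082]
```

The boss is down about 25 mm and the lid is still up at about 1.32 rad, so the lock is broken. I move above the handle.

```bash
python3 -m jog '[{"grip":-0.2,"delta_pos":[10,0,-30],"turn":[0,0,0]},{"grip":-0.2,"delta_pos":[20,0,-45],"turn":[0,0,0]},{"grip":-0.2,"delta_pos":[20,-30,-41],"turn":[0,0,0]},{"grip":-0.2,"delta_pos":[20,-45,0],"turn":[0,0,0]},{"grip":-0.2,"delta_pos":[20,-45,0],"turn":[0,0,0]},{"grip":-0.2,"delta_pos":[20,-45,0],"turn":[0,0,0]},{"grip":-0.2,"delta_pos":[9,-25,0],"turn":[0,0,0]},{"grip":-0.2,"delta_pos":[0,0,0],"turn":[0,0,0]}]'
python3 - <<'E'
from h import *
to([.548,-.068,.342-.019])
s=arm.state(); d=arm.get_image("wrist"); cv2.imwrite("pics/w2.png",d["image"][...,::-1])
R=Ro.from_rotvec(s["tcp_rot"]).as_matrix(); H=d["hand_eye"]
z=d["range_z"]; v,u=np.mgrid[0:420:2,0:560:2]; z=z[v,u]; p=np.einsum('ij,jhw->hwi',np.linalg.inv(d["intrinsics"]),np.array([u,v,np.ones_like(u)]))*z[...,None]
W=(p@H[:3,:3].T+H[:3,3])@R.T+s["eef_pos"]
m=(z>0)&(W[...,2]>.325)&(W[...,2]<.37)&(np.hypot(W[...,0]-.548,W[...,1]+.068)<.09)
Q=W[m]; D=np.array([.325,.946]);E=np.array([.946,-.325])
print(len(Q),"d:",np.percentile(Q[:,:2]@D,[2,25,50,75,98]),"ey:",np.percentile(Q[:,:2]@E,[1,50,99]),"z",np.percentile(Q[:,2],[2,50,90,98]), np.median(u[m]),np.median(v[m]))
E
```

```text
time: 8.0
eef_pos: [0.5565, -0.0436, 0.4294]
tcp_rot: [-0.525, -3.097, -0.001]
force: [0.2, 0.6, 0.7]
finger_gap: 0.6
gripper_force: 0.0
t 8.0 at [ 0.5565 -0.0436  0.4294] d [ -0.0877 -25.9089 106.4332] turn [ 0.0346 -0.0088 -0.2882] F [0.1761 0.5776 0.7369] gap 0.5995529740302715
505 d: [0.1075 0.1129 0.116  0.1189 0.1215] ey: [0.4873 0.5351 0.5953] z [0.329  0.3493 0.3506 0.3512] 248.0 208.0
```

View pics/w2.png

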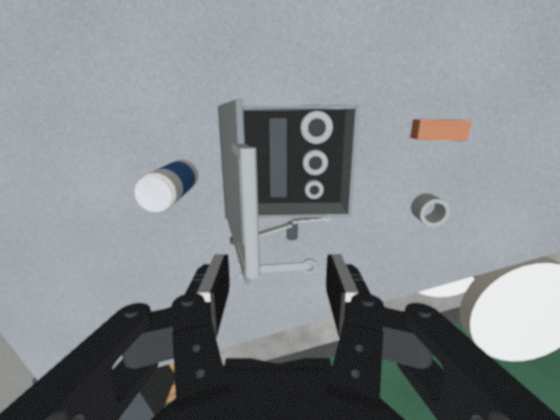

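The wrist view shows the handle bar lying along the column at u≈248. Depth puts it at d=.116, z=.344, so I shift -24 mm in tool y and go straight down.

```bash
python3 -m jog '[{"grip":-0.2,"delta_pos":[0,-14,0],"turn":[0,0,0]},{"grip":-0.2,"delta_pos":[0,-10,10],"turn":[0,0,0]},{"grip":-0.2,"delta_pos":[0,0,30],"turn":[0,0,0]},{"grip":-0.2,"delta_pos":[0,0,35],"turn":[0,0,0]},{"grip":-0.2,"delta_pos":[0,0,20],"turn":[0,0,0]},{"grip":-0.2,"delta_pos":[0,0,9],"turn":[0,0,0]},{"grip":-0.2,"delta_pos":[0,0,0],"turn":[0,0,0]},{"grip":-0.2,"delta_pos":[0,0,0],"turn":[0,0,0]}]'
python3 -c "
from h import *
to([.5495,-.0661,.325])"
```

```text
time: 9.05
eef_pos: [0.5504, -0.064, 0.3261]
tcp_rot: [0.519, 3.097, 0.0]
force: [-0.8, 0.8, -0.3]
finger_gap: 0.598
gripper_force: 0.0
t 9.05 at [ 0.5504 -0.064   0.3261] d [ 0.2154 -2.2485  1.1283] turn [ 0.0278  0.0798 -0.0679] F [-0.7749  0.7682 -0.3346] gap 0.5980266436802123
```

```bash
python3 -m jog '[{"grip":0.4,"delta_pos":[0,-2,1],"turn":[0,0,0]},{"grip":0.6,"delta_pos":[0,0,0],"turn":[0,0,0]},{"grip":1,"delta_pos":[0,0,0],"turn":[0,0,0]},{"grip":1,"delta_pos":[0,0,0],"turn":[0,0,0]},{"grip":1,"delta_pos":[0,0,0],"turn":[0,0,0]}]' 30
python3 - <<'E'
from h import *
to([.5495,-.0661,.325])
# arc from current: hinge d=.0516
p=arm.state()["eef_pos"]; g=p[2]+.019; s=p[:2]@[.325,.946]-.0516
a=np.arctan2(g-.1,s); r=np.hypot(g-.1,s); print("angle",a,"r",r)
th=np.linspace(a,0,25); Y=1e3*r*np.cos(th); Z=-1e3*r*np.sin(th)
print(np.round(np.c_[th[1:],np.diff(Y),np.diff(Z)],1))
E
```

```text
time: 9.68
eef_pos: [0.5495, -0.0656, 0.3247]
tcp_rot: [0.519, 3.098, 0.001]
force: [-1.0, 1.6, 2.4]
finger_gap: 0.128
gripper_force: 29.4
t 9.675 at [ 0.5495 -0.0656  0.3247] d [-0.1967 -0.4879 -0.3394] turn [ 0.0291  0.0308 -0.0521] F [-1.0009  1.5631  2.3559] gap 0.12758309970359985
angle 1.3103124339383794 r 0.252167515294637
[[ 1.3 13.2  3.9]
 [ 1.2 13.   4.6]
 [ 1.1 12.7  5.3]
 [ 1.1 12.4  6. ]
 [ 1.  12.   6.7]
 [ 1.  11.7  7.3]
 [ 0.9 11.2  7.9]
 [ 0.9 10.8  8.5]
 [ 0.8 10.3  9.1]
 [ 0.8  9.8  9.7]
 [ 0.7  9.3 10.2]
 [ 0.7  8.7 10.7]
 [ 0.6  8.1 11.1]
 [ 0.5  7.5 11.6]
 [ 0.5  6.8 12. ]
 [ 0.4  6.2 12.3]
 [ 0.4  5.5 12.6]
 [ 0.3  4.8 12.9]
 [ 0.3  4.1 13.1]
 [ 0.2  3.3 13.4]
 [ 0.2  2.6 13.5]
 [ 0.1  1.9 13.6]
 [ 0.1  1.1 13.7]
 [ 0.   0.4 13.8]]
```

Grasped: the opening is about 11 mm with 29 N of grip. I lower it along the arc in half steps.

```bash
python3 -m jog '[{"grip":1,"delta_pos":[0,6.6,1.9],"turn":[0,0,0]},{"grip":1,"delta_pos":[0,6.6,2.1],"turn":[0,0,0]},{"grip":1,"delta_pos":[0,6.5,2.2],"turn":[0,0,0]},{"grip":1,"delta_pos":[0,6.5,2.4],"turn":[0,0,0]},{"grip":1,"delta_pos":[0,6.4,2.6],"turn":[0,0,0]},{"grip":1,"delta_pos":[0,6.3,2.7],"turn":[0,0,0]},{"grip":1,"delta_pos":[0,6.2,2.9],"turn":[0,0,0]},{"grip":1,"delta_pos":[0,6.2,3.1],"turn":[0,0,0]}]'
cat > st.py <<'E'
from h import *
s=arm.state(); p=s["eef_pos"]; g=p[2]+.019; x=p[:2]@[.325,.946]-.0516
print("angle",np.arctan2(g-.1,x),"r",np.hypot(g-.1,x),"F",s["force"],"M",s["ft_torque"]); to([.5495,-.0661,.325])
E
python3 st.py
```

```text
time: 10.68
eef_pos: [0.5661, -0.0167, 0.3049]
tcp_rot: [0.518, 3.098, 0.001]
force: [-2.3, 1.7, 7.1]
finger_gap: 0.13
gripper_force: 30.7
angle 1.0908370948857042 r 0.2524218900297011 F [-2.2882  1.7455  7.1219] M [0.0734 0.4814 0.0633]
t 10.675 at [ 0.5661 -0.0167  0.3049] d [ -0.3419 -52.0733 -20.1231] turn [ 0.0273  0.0132 -0.0381] F [-2.2882  1.7455  7.1219] gap 0.13007559096515053
```

Tracking is good and the forces are small.

```bash
python3 -m jog '[{"grip":1,"delta_pos":[0,6.0,3.3],"turn":[0,0,0]},{"grip":1,"delta_pos":[0,6.0,3.4],"turn":[0,0,0]},{"grip":1,"delta_pos":[0,5.9,3.6],"turn":[0,0,0]},{"grip":1,"delta_pos":[0,5.8,3.7],"turn":[0,0,0]},{"grip":1,"delta_pos":[0,5.6,3.9],"turn":[0,0,0]},{"grip":1,"delta_pos":[0,5.6,4.0],"turn":[0,0,0]},{"grip":1,"delta_pos":[0,5.4,4.2],"turn":[0,0,0]},{"grip":1,"delta_pos":[0,5.4,4.3],"turn":[0,0,0]}]'; python3 st.py
python3 -m jog '[{"grip":1,"delta_pos":[0,5.2,4.5],"turn":[0,0,0]},{"grip":1,"delta_pos":[0,5.1,4.6],"turn":[0,0,0]},{"grip":1,"delta_pos":[0,4.9,4.8],"turn":[0,0,0]},{"grip":1,"delta_pos":[0,4.9,4.9],"turn":[0,0,0]},{"grip":1,"delta_pos":[0,4.7,5.0],"turn":[0,0,0]},{"grip":1,"delta_pos":[0,4.6,5.2],"turn":[0,0,0]},{"grip":1,"delta_pos":[0,4.4,5.3],"turn":[0,0,0]},{"grip":1,"delta_pos":[0,4.3,5.4],"turn":[0,0,0]}]'; python3 st.py
```

```text
time: 11.68
eef_pos: [0.581, 0.027, 0.2741]
tcp_rot: [0.518, 3.099, 0.001]
force: [-1.9, 1.6, 5.2]
finger_gap: 0.125
gripper_force: 31.5
angle 0.8703016658565419 r 0.2525854448835704 F [-1.8546  1.5604  5.248 ] M [0.5255 0.2774 0.0197]
t 11.675 at [0.581  0.027  0.2741] d [ -0.4647 -98.2866 -50.98  ] turn [ 0.051  -0.0037 -0.0112] F [-1.8546  1.5604  5.248 ] gap 0.1252699507463503
time: 12.68
eef_pos: [0.5935, 0.0636, 0.2341]
tcp_rot: [0.517, 3.099, 0.002]
force: [-1.0, 5.4, 5.7]
finger_gap: 0.129
gripper_force: 32.2
angle 0.6500242534783874 r 0.25304075814994215 F [-1.032   5.366   5.7275] M [ 0.7607  0.2891 -0.0016]
t 12.675 at [0.5935 0.0636 0.2341] d [  -0.5095 -136.8103  -91.0596] turn [ 0.0843 -0.0052  0.0044] F [-1.032   5.366   5.7275] gap 0.12945632791790265
```

```bash
python3 -m jog '[{"grip":1,"delta_pos":[0,4.0,5.5],"turn":[0,0,0]},{"grip":1,"delta_pos":[0,3.9,5.6],"turn":[0,0,0]},{"grip":1,"delta_pos":[0,3.7,5.8],"turn":[0,0,0]},{"grip":1,"delta_pos":[0,3.6,5.8],"turn":[0,0,0]},{"grip":1,"delta_pos":[0,3.3,6.0],"turn":[0,0,0]},{"grip":1,"delta_pos":[0,3.3,6.0],"turn":[0,0,0]},{"grip":1,"delta_pos":[0,3.0,6.1],"turn":[0,0,0]},{"grip":1,"delta_pos":[0,3.0,6.2],"turn":[0,0,0]}]'; python3 st.py
python3 -m jog '[{"grip":1,"delta_pos":[0,2.6,6.3],"turn":[0,0,0]},{"grip":1,"delta_pos":[0,2.6,6.3],"turn":[0,0,0]},{"grip":1,"delta_pos":[0,2.3,6.4],"turn":[0,0,0]},{"grip":1,"delta_pos":[0,2.3,6.4],"turn":[0,0,0]},{"grip":1,"delta_pos":[0,1.9,6.5],"turn":[0,0,0]},{"grip":1,"delta_pos":[0,1.9,6.5],"turn":[0,0,0]},{"grip":1,"delta_pos":[0,1.5,6.6],"turn":[0,0,0]},{"grip":1,"delta_pos":[0,1.5,6.7],"turn":[0,0,0]}]'; python3 st.py
```

```text
time: 13.68
eef_pos: [0.6029, 0.091, 0.1872]
tcp_rot: [0.516, 3.098, 0.004]
force: [-0.1, 7.7, 3.5]
finger_gap: 0.127
gripper_force: 33.0
angle 0.43196037601844167 r 0.25372292534300483 F [-0.1325  7.7158  3.498 ] M [1.3395 0.0315 0.0551]
t 13.675 at [0.6029 0.091  0.1872] d [  -0.4742 -165.5202 -138.2539] turn [0.1645 0.0175 0.0516] F [-0.1325  7.7158  3.498 ] gap 0.12651648172879115
time: 14.68
eef_pos: [0.6088, 0.1084, 0.1356]
tcp_rot: [0.514, 3.097, 0.007]
force: [1.8, 11.2, 3.3]
finger_gap: 0.129
gripper_force: 33.8
angle 0.21617488530043213 r 0.25471050488461017 F [ 1.7579 11.2274  3.3064] M [ 2.0969 -0.3006 -0.0294]
t 14.675 at [0.6088 0.1084 0.1356] d [  -0.4071 -183.3411 -190.271 ] turn [0.2823 0.0608 0.1185] F [ 1.7579 11.2274  3.3064] gap 0.12932397686905153
```

```bash
python3 -m jog '[{"grip":1,"delta_pos":[0,1.6,6.5],"turn":[0,0,0]},{"grip":1,"delta_pos":[0,1.6,6.5],"turn":[0,0,0]},{"grip":1,"delta_pos":[0,1.3,6.5],"turn":[0,0,0]},{"grip":1,"delta_pos":[0,1.0,6],"turn":[0,0,0]},{"grip":1,"delta_pos":[0,0.8,6],"turn":[0,0,0]},{"grip":1,"delta_pos":[0,0.6,6],"turn":[0,0,0]},{"grip":1,"delta_pos":[0,0.4,5],"turn":[0,0,0]},{"grip":1,"delta_pos":[0,0.2,4],"turn":[0,0,0]}]'; python3 st.py
```

```text
time: 15.68
eef_pos: [0.611, 0.1149, 0.0887]
tcp_rot: [0.514, 3.098, 0.006]
force: [2.3, 10.3, 0.8]
finger_gap: 0.126
gripper_force: 34.3
angle 0.03022555197567519 r 0.2558318607525366 F [ 2.3073 10.3453  0.8489] M [ 1.7734 -0.3598 -0.0257]
t 15.675 at [0.611  0.1149 0.0887] d [  -0.4611 -190.2752 -237.0195] turn [0.2257 0.0428 0.1055] F [ 2.3073 10.3453  0.8489] gap 0.12647755536051716
```

```bash
python3 -m jog '[{"grip":1,"delta_pos":[0,0,3],"turn":[0,0,0]},{"grip":1,"delta_pos":[0,0,2],"turn":[0,0,0]},{"grip":1,"delta_pos":[0,0,2],"turn":[0,0,0]},{"grip":1,"delta_pos":[0,0,0],"turn":[0,0,0]},{"grip":1,"delta_pos":[0,0,0],"turn":[0,0,0]}]'; python3 st.py
```

```text
time: 16.3
eef_pos: [0.6111, 0.1152, 0.0817]
tcp_rot: [0.514, 3.098, 0.006]
force: [2.8, 10.2, -2.4]
finger_gap: 0.126
gripper_force: 34.2
angle 0.002604785562978511 r 0.2560047141949101 F [ 2.7578 10.1674 -2.4075] M [ 1.9325 -0.5692 -0.0057]
t 16.3 at [0.6111 0.1152 0.0817] d [  -0.4848 -190.4671 -244.1391] turn [0.2419 0.0532 0.1158] F [ 2.7578 10.1674 -2.4075] gap 0.126165076275994
```

The wrist still carries the lid's weight at -2.4 N, so it is not fully seated. I go a little further until it meets resistance.

```bash
python3 -m jog '[{"grip":1,"delta_pos":[0,0,1.5],"turn":[0,0,0]},{"grip":1,"delta_pos":[0,0,1.5],"turn":[0,0,0]},{"grip":1,"delta_pos":[0,0,0],"turn":[0,0,0]}]'; python3 -m jog '[{"grip":1,"delta_pos":[0,0,1.5],"turn":[0,0,0]},{"grip":1,"delta_pos":[0,0,1],"turn":[0,0,0]},{"grip":1,"delta_pos":[0,0,0],"turn":[0,0,0]}]'
```

```text
time: 16.68
eef_pos: [0.6111, 0.1152, 0.0788]
tcp_rot: [0.514, 3.098, 0.006]
force: [2.5, 10.6, -2.1]
finger_gap: 0.131
gripper_force: 34.3
time: 17.05
eef_pos: [0.6112, 0.1153, 0.0781]
tcp_rot: [0.514, 3.098, 0.008]
force: [-3.8, 9.9, 13.4]
finger_gap: 0.127
gripper_force: 35.6
```

Seated: force is up to 13 N at z≈.078. I release with a small opening and retreat upward.

```bash
python3 -m jog '[{"grip":0.3,"delta_pos":[0,0,0],"turn":[0,0,0]},{"grip":0.3,"delta_pos":[0,0,0],"turn":[0,0,0]},{"grip":0.3,"delta_pos":[0,0,0],"turn":[0,0,0]},{"grip":0.3,"delta_pos":[0,0,0],"turn":[0,0,0]}]'; python3 -m jog '[{"grip":0.3,"delta_pos":[0,0,-10],"turn":[0,0,0]},{"grip":0.3,"delta_pos":[0,0,-20],"turn":[0,0,0]},{"grip":0.3,"delta_pos":[0,0,-40],"turn":[0,0,0]},{"grip":0.3,"delta_pos":[0,15,-50],"turn":[0,0,0]},{"grip":0.3,"delta_pos":[0,40,-50],"turn":[0,0,0]},{"grip":0.3,"delta_pos":[0,50,-20],"turn":[0,0,0]},{"grip":0.3,"delta_pos":[0,50,0],"turn":[0,0,0]},{"grip":0.3,"delta_pos":[0,0,0],"turn":[0,0,0]}]'
python3 - <<'E'
from h import *
d=arm.get_image("top"); o=np.load("top.npz")
cv2.imwrite("pics/end.png",cv2.resize(np.hstack([o["image"][130:310,160:400],d["image"][130:310,160:400]])[...,::-1],(800,300),interpolation=2))
e=arm.get_image("scene")
D=np.array([.325,.946]);E=np.array([.946,-.325])
v,u=np.mgrid[150:330,200:380]; P=np.array([world(e,a,b) for a,b in zip(u.ravel(),v.ravel())]); x=P[:,:2]@D-.0516;y=P[:,:2]@E-.5405
for lo,hi in((.01,.05),(.05,.1),(.1,.15),(.15,.195)):
    m=(x>lo)&(x<hi)&(abs(y)<.08)&(P[:,2]<.2)&(P[:,2]>.05); print(lo,m.sum(),np.median(P[m,2]))
m=(x>.23)&(x<.27)&(abs(y)<.04)&(P[:,2]>.05)&(P[:,2]<.15);print("bar",m.sum(),P[m,2].max())
E
```

```text
time: 17.55
eef_pos: [0.61, 0.1104, 0.0762]
tcp_rot: [-0.52, -3.098, 0.001]
force: [0.6, 0.6, -0.7]
finger_gap: 0.35
gripper_force: 0.0
time: 18.55
eef_pos: [0.6599, 0.2628, 0.2665]
tcp_rot: [0.508, 3.1, 0.005]
force: [-0.6, -0.4, 0.1]
finger_gap: 0.354
gripper_force: 0.0
0.01 473 0.10452432170187215
0.05 662 0.10468861365310184
0.1 721 0.10482152342534969
0.15 716 0.10472090770763244
bar 162 0.11098372288886396
```

View pics/end.png

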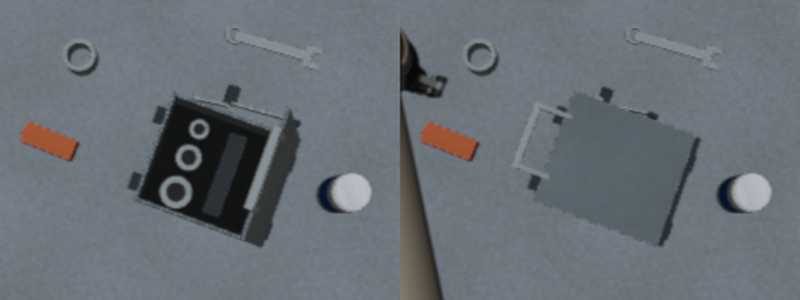

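The lid lies flat and level from hinge to edge at z≈.105. The handle is free, and the sleeve, block, wrench and can have not moved.

```bash
python3 -c "
from bench import arm
print(arm.close_job())"
```

```text
the job is handed in; nothing more can be done
None
```

The stay's lock was broken with the lid still up, and the lid was then lowered in the gripper until fully shut and let go. The other things on the bench have not moved, and the job is handed in at about 19 s.

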